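# Dry-fit a jug's broken neck and hold it over the break for gluing

### The arm

A 7-joint arm with a two-finger parallel gripper is mounted at the origin on the work surface. World frame = base frame: x ahead of the robot, y to its left, z up, the work surface at z = 0. Lengths are in m, angles in rad, forces in N, time in s.
With the tool pointing down it reaches from about 0.425 to 0.825 m from the base axis. Payload 3.6 kg.
Tool frame: the origin (TCP) lies where the fingers leave the gripper's body, on its centre line; the fingertips stand 73 mm ahead of it and the grasp point (between the pads) lies 54 mm ahead of it; z points along the fingers, y is the line along which they close (so a half turn about z gives the same grasp; the last joint's range is limited). The gripper opens to 85 mm and grips with 20 to 120 N. Pads are 22 mm wide; open, the fingers measure 114 mm over their backs; the gripper's body (76 mm by 85 mm) begins 54 mm behind the grasp point. The pads swing forward as they close: fully open they stand 13 mm farther back than shut.
Start: joints at [-1.212, 0.615, -0.013, 1.423, 0.008, 1.103, -0.04], TCP at [0.245, 0.602, 0.304] pointing down, gripper open.
Joint ranges: [-3.12, 3.12], [-0.3, 2.06], [-1.34, 1.32], [0.26, 2.42], [-1.36, 4.5], [0.01, 1.98], [-2.84, 2.84]. Speed limits (rad/s): [2.79, 2.79, 3.14, 3.14, 3.14, 3.14, 3.14].

### API

Orientations are given as a unit quaternion [x, y, z, w].
In Python, from bench import env gives the robot as it stands.
- The arm moves only by the shell command python3 -m jog 'ROWS' [FORCE]. ROWS is JSON, a list of rows, each a list of 3 entries, a list of its own where there are three numbers: the turn, a rotation vector about the tool's x, y, z in degrees, then the shift along the tool's x, y, z in mm, then the closure, from -1 (fully open) to 1 (shut). A call has 1 to 12 rows; each row shifts and turns the commanded pose from where the row before left it, along the tool's axes as they then stand; what a row does not reach is not made up. A row lasts 1/12 s, in which the tool goes at most 41.7 mm and 7.16 degrees, less where a joint would pass 70% of its speed; a pose out of reach is approached as far as the arm can. A call with a gripper value outside its range is refused whole. The fingers move at their own pace and stop on an object; FORCE is the grip in N (left out, the last holds). Time passes only in rows, so rows that do not move let the fingers close. It gives the time, the measured TCP pose, the force, the opening and the grip force at its end, in the units of the state.
- env.read_state(): the state, without advancing time (a new reading comes with each control period).
- env.get_image(name): name is "scene" or "top" or "wrist"; returns a dict with "pixels" (384x512x3 uint8, blue, green, red), "mtx" (3x3 intrinsics, pixels), "distortion" ([k1, k2, p1, p2, k3] as OpenCV has them; the pictures are not rectified), "R" (3x3) and "t" (3): a world point X has camera coordinates R X + t. Camera axes: x right, y down, z forward; pixel columns grow to the right and rows downward; lengths in m; the calibration is good to about 2 mm. A picture is of the moment at which its call begins. There is no depth.
- env.close_job(): hands the job in; it is judged then, once.
Trained networks look in the newest picture that a camera, given by its name, has taken for a name from the list of things; names that differ only in an ending like _2 or _b are one class to them, and where a whole thing is asked for, a point or a joint stands for the part that bears it (a point fixed in the world has none). Each returns a list of dicts, best first, with "confidence" (0 to 1); they miss things now and then, are a little off and sometimes report something else, mostly with a low value. They report only what shows in the picture. A call takes as long as a camera call. They do not tell look-alikes from the thing itself.
- env.look_for(name, camera): "extent" ([left, top, right, bottom] in pixels, round what is visible of it).
The state is a dict: "time_s": time; "joints": joint angles; "qvel": joint speeds; "joint_torque": joint torques, N m; "tool_pos": TCP position; "ee_rot": TCP orientation; "force": force on the tool from outside, world axes, zero at the start; "wrist_torque": the same for the moment, N m; "width": finger opening in m; "gripper_force": force on a finger pad.
Only numpy, scipy, OpenCV 4.12 (cv2) and the standard library are available. Lean on these libraries where they do the work, as an engineer would, in place of code of your own. Each camera call takes 0.05 s, during which the arm holds its last target. There are 200 camera calls.

### The job

The grey jug on the turntable has lost its neck: take the grey neck with the broken handle out of the tray by its outside, bring it across the sherd rack without touching the rack or its sherds, line its handle up with the handle stub on the jug's shoulder and gently dry-fit it, lowering it until you feel it seat fully home in the break. Then lift it straight up about a centimetre from where it seated and finish the job still holding it there, motionless, upright and lined up and touching neither the jug nor anything else, so that I can brush adhesive on the break. Do not shift or tip the jug, and leave everything else on the bench where it is.

Things in the scene. Friction and masses are not known exactly. Their poses are not given: they have to be found in the camera images.
- neck: The jug's neck: grey pottery, 66 mm high, upright in the tray, about 220 g (varies 0.7 to 1.4 times). Origin: centre of its underside; z up, x towards its handle. Round wall 55 mm across from 18 to 52 mm up: grip it there from outside, about 36 mm up, on the sides square to the handle. Plain rim 52 mm across at the top. The bore is packed solid with white foam.
- neck_foot (a point): Centre of the neck's underside (same point and axes as neck). The broken foot of the neck is a pale 45 degree cone: radius 21 mm at the underside, 27 mm at 6 mm up.
- handle_end (a point): Middle of the pale broken end of the neck's handle, 58 mm from the neck's axis along its x, 10 mm above its underside. The strap handle (20 mm wide, 9 mm thick) springs from the neck 58 mm up, runs out to 63 mm from the axis and hangs down to this end.
- jug: The neckless jug: grey pottery with pale filled joins, loose, 900 g, 125 mm high to the break, 156 mm across the belly, standing on the turntable's cork disc. Origin: centre of its foot; z up, x towards its handle stub. The break is an open conical socket: radius 27 mm at the top edge, narrowing at 45 degrees to 21 mm at 6 mm down. The edge is 66 mm across; the shoulder falls away.
- jug_seat (a point): On the jug's axis, 6 mm below the edge of the break (119 mm above its foot): where neck_foot lies when the neck is fully seated. z is up, x towards the stub. The neck seated off-centre stands about as many mm too high as it is off-centre.
- jug_stub (a point): Middle of the pale broken top of the handle stub on the jug's shoulder, 58 mm from the jug's axis along its x, 7.5 mm above jug_seat. The stub is 22 by 12 mm. With the neck seated and lined up the handle's end stands 2 to 3 mm straight above it.
- wheel: The turntable under the jug (locked, fixed to the bench): aluminium head 180 mm across, a cork disc 124 mm across on it whose top is 62 mm above the bench. Origin: centre of its underside.
- tray: Shallow grey finds tray, fixed, 260 mm (its x) by 170 mm (its y), rim 24 mm high, with a pale blue foam floor 11 mm above the bench on which the neck and a small terracotta foot stand. Origin: centre of its underside. Tray and turntable may stand on either side.
- rack: Wooden drying rack, fixed, always between tray and turntable: 320 mm long along its x, 106 mm wide, dowels and six sherds standing up in it to at most 155 mm above the bench. Origin: centre of its underside.
- foot_sherd: Terracotta foot of another pot, 62 mm across and 20 mm high, loose in the same tray. Not wanted. Origin: centre of its underside.
- bottle: Amber glass bottle, 60 mm across, 135 mm high, at the back. Origin: centre of its underside.
- brush_pot: White pot 72 mm across, 95 mm high, with brushes standing to 195 mm, at the back. Origin: centre of its underside.
- mix_bowl: Blue mixing bowl, 110 mm across, 50 mm high, at the back. Origin: centre of its underside.
- spatula: Spatula 200 mm long with a wooden handle, lying at the left side of the bench. Origin: near its middle, underside.
- tape: Roll of tape, 90 mm across, 19 mm high, lying at the right side. Origin: centre of its underside.
- case: Black instrument case, 210 by 110 by 34 mm, at the right side. Origin: centre of its underside.
- red_bowl: Mended terracotta bowl, 132 mm across, 85 mm high, at the left side. Origin: centre of its underside.
Mind the look-alikes: they are no part of the job. Leave any green or red look-alike of the neck alone.

How it is judged:
On the way:
1. the neck sits home in the break, touching the jug: underside under 4 mm above the seat, under 6 mm off-centre, handle end within 10 mm of the stub seen from above, for 0.1 s (z of neck_foot in the frame of jug_seat below 0.004 m and horizontal distance between neck_foot and jug_seat below 0.006 m and horizontal distance between handle_end and jug_stub below 0.01 m and angle between neck's own z axis and vertical below 0.12 rad and contact force between neck and jug above 0.5 N), for 0.1 s.
At the end, for the whole second after the job is handed in: The gripper holds the neck still with its underside 6 to 18 mm above its seated height, under 6 mm off the jug's axis, its handle end within 10 mm of the stub seen from above, upright within 5 degrees and in contact with neither the jug nor the rack; the jug stands upright on the turntable (z of neck_foot in the frame of jug_seat between 0.006 and 0.018 m and horizontal distance between neck_foot and jug_seat below 0.006 m and horizontal distance between handle_end and jug_stub below 0.01 m and angle between neck's own z axis and vertical below 0.09 rad and contact force between neck and jug below 0.05 N and contact force between neck and the fingers above 1 N and linear speed of each of neck, jug below 0.01 m/s and contact force between neck and rack below 0.05 N and horizontal distance between jug and wheel below 0.03 m and angle between jug's own z axis and vertical below 0.05 rad); the arm keeps its last pose, push and grip.
It fails at once if the rack or a sherd in it is touched (contact force between rack and anything else above 0.5 N).
It fails at once if the neck is pressed on the jug with more than 30 N (contact force between neck and jug above 30 N).
It fails at once if the jug is shifted by more than 15 mm or tipped (distance of jug from where it was at the start of the episode above 0.015 m or angle between jug's own z axis and vertical above 0.15 rad).
It fails at once if the neck is tipped over (angle between neck's own z axis and vertical above 0.6 rad).
It fails at once if another thing on the bench is shifted by more than 20 mm (distance of any of foot_sherd, bottle, brush_pot, mix_bowl, spatula, tape, case, red_bowl from where it was at the start of the episode above 0.02 m).
It also fails if it takes over 59 s, if anything falls off the work surface, if the arm or the gripper's body presses on something with over 40 N, if the wrist force passes 120 N, or if a joint passes its speed limit or range.

## Working session

There is one attempt and no reset: what is moved stays moved. The work goes in short steps, Python scripts to look and compute and a shell command to move; the robot and the scene stay as the last step left them, time stands still between calls to the robot, and variables do not carry over. Pictures are saved under pics/ and viewed, at most 10 in all, crops included, and the job is handed in when it is done.

```bash
mkdir -p pics; ls; cat > h.py <<'E'
import numpy as np,cv2,json
from bench import env
from scipy.spatial.transform import Rotation as Ro
def snap(n,f=None):
    im=env.get_image(n)
    if f: cv2.imwrite('pics/'+f,im['pixels'])
    return im
def ray(im,u,v):
    p=cv2.undistortPoints(np.array([[[u,v]]],float),np.array(im['mtx']),np.array(im['distortion'],float))[0,0]
    R=np.array(im['R']);t=np.array(im['t'])
    return -R.T@t, R.T@np.array([p[0],p[1],1])
def onz(im,u,v,z):
    c,d=ray(im,u,v); return c+d*(z-c[2])/d[2]
def proj(im,X):
    R=np.array(im['R']);return cv2.projectPoints(np.array(X,float).reshape(-1,1,3),cv2.Rodrigues(R)[0],np.array(im['t'],float),np.array(im['mtx']),np.array(im['distortion'],float))[0][:,0]
E
python3 - <<'E'
from h import *
s=env.read_state();print(s)
for c in('top','scene'):
    im=snap(c,c+'0.png')
    print(c,np.round(-np.array(im['R']).T@im['t'],3))
    for n in('neck','neck_foot','handle_end','jug','jug_seat','jug_stub','wheel','tray','rack','foot_sherd'):
        for r in env.look_for(n,c)[:3]:
            print(n,np.round(r['extent'],1),round(r['confidence'],2))
E
python3 - <<'E'
import cv2,numpy as np
a=cv2.imread('pics/top0.png');b=cv2.imread('pics/scene0.png')
cv2.imwrite('pics/top0b.png',cv2.resize(a,(800,600)))
E
```

```text
pics
{'time_s': 0.0, 'joints': array([-1.21151206,  0.61592815, -0.01262082,  1.42491465,  0.00807556,
        1.1033965 , -0.04040168]), 'qvel': array([-0.00013979, -0.00242833,  0.00086812,  0.00047827, -0.00145085,
        0.00052533, -0.00082158]), 'joint_torque': array([-4.84401460e-05, -4.69218493e+01,  2.59031570e-01, -1.71039069e+01,
        9.94415808e-03,  9.69922927e-03, -2.90818343e-05]), 'tool_pos': array([0.24434883, 0.60169459, 0.30272687]), 'ee_rot': array([ 1.91669781e-01,  9.81458613e-01, -1.27581269e-03, -2.42174524e-04]), 'force': array([0.42701311, 0.47122567, 0.3420588 ]), 'wrist_torque': array([0.01865799, 0.00795324, 0.03470826]), 'gripper_force': 0.0, 'width': 0.08567173880152934}
top [2.700e-01 1.000e-03 1.378e+00]
neck [354.4 259.4 374.6 275.2] 0.78
neck [321.1 259.5 341.  276.7] 0.74
neck [317.1 208.1 332.9 231.6] 0.72
neck_foot [354.3 254.2 377.5 280.2] 0.86
neck_foot [316.8 208.1 332.2 232.5] 0.82
neck_foot [309.9 182.9 325.7 194.2] 0.72
handle_end [317.1 208.4 332.4 232.3] 0.77
handle_end [360.5 253.8 379.  278.2] 0.76
handle_end [273.1 248.9 290.2 272.
[... 412 characters left out ...]
eck [131.7 208.4 160.6 242.3] 0.68
neck_foot [ 99.5 233.3 121.  267.4] 0.72
neck_foot [230.5 138.5 254.9 157.8] 0.71
neck_foot [135.  206.1 153.5 238.6] 0.62
handle_end [184.2 186.3 205.3 213.8] 0.91
handle_end [231.1 138.4 254.8 160.2] 0.91
handle_end [102.9 232.4 121.7 264.9] 0.67
jug [299.1 120.3 343.8 165.8] 0.83
jug [170.4 233.  198.8 261.5] 0.67
jug_seat [298.7 121.3 341.1 165.3] 0.64
jug_seat [318.  218.9 340.4 266.6] 0.41
jug_stub [296.7 119.7 338.7 165.6] 0.88
jug_stub [169.6 230.2 196.3 259.7] 0.47
wheel [294.5 151.9 342.8 184.7] 0.84
tray [147.9 223.8 245.2 304.1] 0.94
rack [215.9 173.4 313.8 252. ] 0.75
rack [294.7 150.5 345.9 186. ] 0.53
foot_sherd [205.5 266.8 224.2 284.8] 0.62
```

View pics/top0b.png

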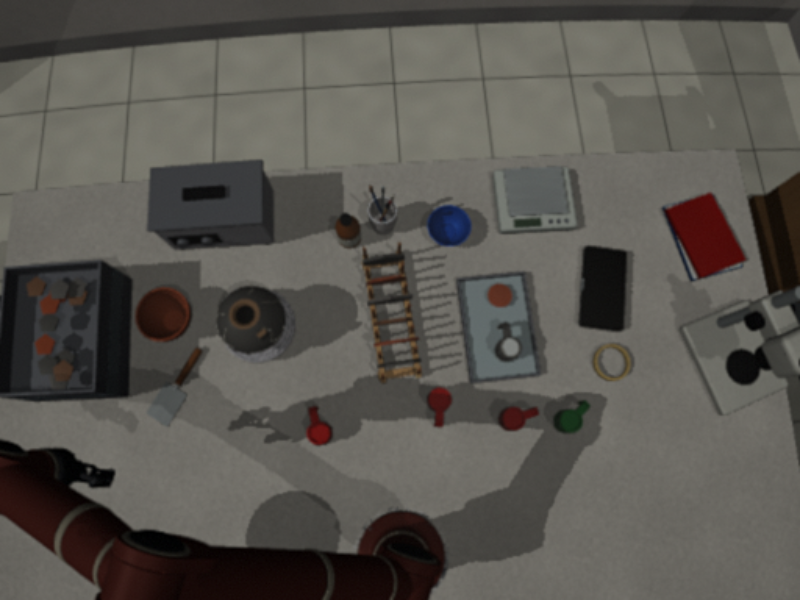

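View pics/scene0.png

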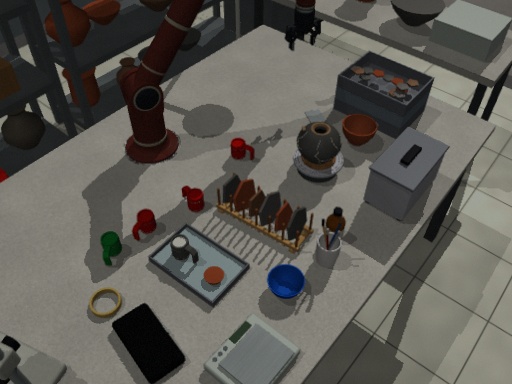

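The top view shows the neck with its white foam bore at about (326,221) in original pixels, handle pointing up in the picture. The jug's break is at (156,202), with its stub down and to the right at about (168,212). The scene view agrees, and the red and green items are mug look-alikes.

```bash
python3 - <<'E'
from h import *
im=snap('top')
for n,u,v,z in(('neck',325.8,221.4,.077),('handle',324,208,.06),('break',156,202,.187),('stub',168,212.5,.19),('rack1',233,158,.15),('rack2',255,158,.15),('rack3',244,243,.15),('rack4',268,241,.15),('foot',320,189,.03)):
    print(n,np.round(onz(im,u,v,z),3))
w=snap('wrist','w0.png');s=env.read_state()
R=Ro.from_quat(s['ee_rot']).as_matrix();print(np.round(R,2))
print('cam in tool',np.round(R.T@(-np.array(w['R']).T@w['t']-s['tool_pos']),3),'\n',np.round(np.array(w['R'])@R,2), w['mtx'])
g=cv2.resize(im['pixels'][150:270,120:380],None,fx=3,fy=3,interpolation=2)
cv2.imwrite('pics/c.png',cv2.convertScaleAbs(g,alpha=1.8))
E
```

```text
neck [ 0.456 -0.28   0.077]
handle [ 0.508 -0.283  0.06 ]
break [0.542 0.304 0.187]
stub [0.504 0.263 0.19 ]
rack1 [0.692 0.039 0.15 ]
rack2 [ 0.687 -0.039  0.15 ]
rack3 [0.391 0.018 0.15 ]
rack4 [ 0.392 -0.063  0.15 ]
foot [ 0.588 -0.282  0.03 ]
[[-0.93  0.38 -0.  ]
 [ 0.38  0.93  0.  ]
 [ 0.    0.   -1.  ]]
cam in tool [ 0.072 -0.    -0.069] 
 [[-0.    1.    0.  ]
 [-0.96  0.   -0.28]
 [-0.28 -0.    0.96]] [[331.25447579   0.         254.43374291]
 [  0.         331.25447579 190.76189032]
 [  0.           0.           1.        ]]
```

View pics/c.png

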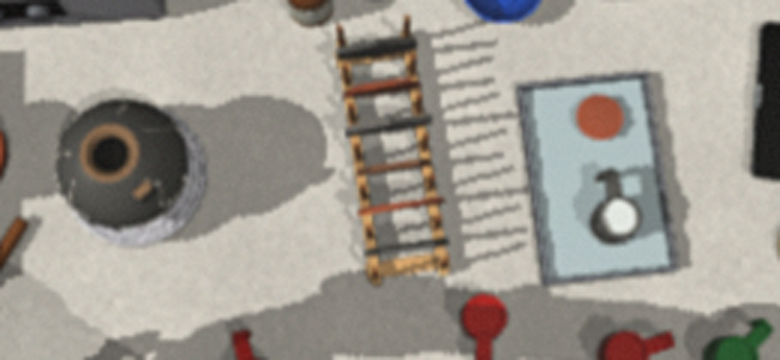

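The bright crop shows the break centred at about original (156.3,201), the stub at (167.7,213), the neck's foam at (326.7,222.3), and its handle pointing up and slightly left. Next I'll look at the jug from above with the wrist camera.

```bash
python3 -m jog '[[[0,0,0],[-30,-15,-12],-1],[[0,0,0],[-35,-15,-12],-1],[[0,0,0],[-35,-15,-12],-1],[[0,0,0],[-35,-15,-12],-1],[[0,0,0],[-35,-15,-12],-1],[[0,0,0],[-35,-15,-6],-1],[[0,0,0],[-35,-15,0],-1],[[0,0,0],[-35,-15,0],-1],[[0,0,0],[-35,-15,0],-1],[[0,0,0],[-35,-15,0],-1],[[0,0,0],[-35,-15,0],-1],[[0,0,0],[0,0,0],-1]]'
python3 -m jog '[[[0,0,0],[0,0,0],-1],[[0,0,0],[0,0,0],-1]]' 40
python3 - <<'E'
from h import *
w=snap('wrist','w1.png');s=env.read_state();print(s['tool_pos'],Ro.from_quat(s['ee_rot']).as_euler('ZYX',degrees=True),s['qvel'].max())
for n in('jug_seat','jug_stub','jug'):print(n,[(np.round(r['extent']),r['confidence']) for r in env.look_for(n,'wrist')[:2]])
print(proj(w,[[.542,.304,.187],[.504,.263,.19]]))
E
```

```text
time_s: 2.2
tool_pos: [0.5415, 0.2963, 0.3698]
ee_rot: [0.199, 0.98, -0.003, 0.004]
force: [1.0, -1.7, -0.6]
width: 0.0854
gripper_force: 0.0
time_s: 2.37
tool_pos: [0.5343, 0.3067, 0.3698]
ee_rot: [0.192, 0.981, 0.0, -0.001]
force: [0.1, 0.9, 0.3]
width: 0.0853
gripper_force: 0.0
[0.5335821  0.30772005 0.36980607] [ 1.58021138e+02 -8.48563191e-02  1.79964864e+02] 0.0032775278710136164
jug_seat [(array([174., 104., 338., 260.]), 0.92)]
jug_stub [(array([177., 102., 339., 259.]), 0.95)]
jug [(array([175., 101., 338., 261.]), 0.75)]
[[255.57333824 197.97477553]
 [187.99461428 174.75112567]]
```

View pics/w1.png

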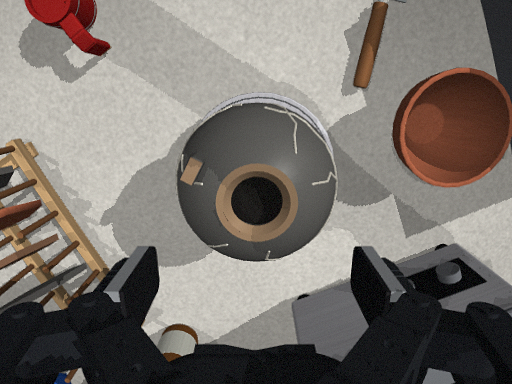

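The wrist view shows the jug's pale break ring centred at about (256.5,202.5), 83 px across. The stub is at (192,172), and the fingers are clear at the bottom.

```bash
cat >> h.py <<'E'
def jugpose(im,ring=(256,202),stub=(192,172)):
    hsv=cv2.cvtColor(im['pixels'],cv2.COLOR_BGR2HSV)
    m=((hsv[...,1]>70)&(hsv[...,2]>50)&(hsv[...,0]<25)).astype(np.uint8)
    n,l,st,ce=cv2.connectedComponentsWithStats(m)
    def pick(p,amin):
        ok=[i for i in range(1,n) if st[i,4]>amin]
        return min(ok,key=lambda i:np.hypot(*(ce[i]-p)))
    i=pick(ring,800);j=pick(stub,60)
    c=max(cv2.findContours((l==i).astype(np.uint8),0,1)[0],key=len)[:,0]
    P=np.array([onz(im,u,v,.187) for u,v in c])
    from scipy.optimize import least_squares
    r=least_squares(lambda q:np.hypot(P[:,0]-q[0],P[:,1]-q[1])-q[2],[*P[:,:2].mean(0),.033],loss='soft_l1',f_scale=.001)
    S=onz(im,*ce[j],.1885)
    print('jug',np.round(r.x,4),'stub',np.round(S,4),st[j],'d',np.hypot(*(S[:2]-r.x[:2])),'yaw',np.degrees(np.arctan2(*(S[:2]-r.x[:2])[::-1])))
    return r.x,S
E
python3 - <<'E'
from h import *
jugpose(snap('wrist'))
E
```

```text
jug [0.5466 0.3028 0.0326] stub [0.5023 0.2657 0.1885] [179 159  22  27 331] d 0.05778521966308997 yaw -140.07964270084602
```

```bash
python3 -m jog '[[[0,0,0],[-10,-38,0],-1],[[0,0,0],[-10,-38,0],-1],[[0,0,0],[-10,-38,0],-1],[[0,0,0],[-10,-38,0],-1],[[0,0,0],[-10,-38,0],-1],[[0,0,0],[-10,-38,0],-1],[[0,0,0],[-10,-38,0],-1],[[0,0,0],[-10,-38,0],-1],[[0,0,0],[-10,-38,0],-1],[[0,0,0],[-10,-38,0],-1],[[0,0,0],[-10,-38,0],-1],[[0,0,0],[-10,-38,0],-1]]'
python3 -m jog '[[[0,0,0],[-10,-38,0],-1],[[0,0,0],[-10,-38,0],-1],[[0,0,0],[-10,-38,0],-1],[[0,0,7],[0,0,12],-1],[[0,0,7],[0,0,12],-1],[[0,0,7],[0,0,12],-1],[[0,0,7],[0,0,12],-1],[[0,0,7],[0,0,12],-1],[[0,0,7],[0,0,12],-1],[[0,0,7],[0,0,12],-1],[[0,0,7],[0,0,12],-1],[[0,0,7],[0,0,12],-1]]'
python3 -m jog '[[[0,0,7],[0,0,0],-1],[[0,0,7],[0,0,0],-1],[[0,0,7],[0,0,0],-1],[[0,0,7],[0,0,0],-1],[[0,0,7],[0,0,0],-1],[[0,0,7],[0,0,0],-1],[[0,0,7],[0,0,0],-1],[[0,0,7],[0,0,0],-1],[[0,0,7],[0,0,0],-1],[[0,0,7],[0,0,0],-1],[[0,0,7],[0,0,0],-1],[[0,0,7],[0,0,0],-1]]'
python3 -m jog '[[[0,0,0],[0,0,0],-1],[[0,0,0],[0,0,0],-1],[[0,0,0],[0,0,0],-1]]'
python3 - <<'E'
from h import *
w=snap('wrist','w2.png');s=env.read_state();print(s['tool_pos'],Ro.from_quat(s['ee_rot']).as_euler('ZYX',degrees=True),np.degrees(s['joints'][6]))
for n in('neck','neck_foot'):print(n,[(np.round(r['extent']),r['confidence']) for r in env.look_for(n,'wrist')[:3]])
E
```

```text
time_s: 3.62
tool_pos: [0.4738, -0.1622, 0.3704]
ee_rot: [0.191, 0.982, 0.0, 0.001]
force: [0.2, 0.2, 0.6]
width: 0.0856
gripper_force: 0.0
time_s: 4.62
tool_pos: [0.4597, -0.2773, 0.2616]
ee_rot: [0.678, 0.735, 0.0, 0.0]
force: [0.6, 1.1, -0.2]
width: 0.0855
gripper_force: 0.0
time_s: 5.62
tool_pos: [0.4598, -0.2772, 0.262]
ee_rot: [0.996, 0.093, 0.0, -0.0]
force: [0.2, 0.1, 0.2]
width: 0.0858
gripper_force: 0.0
time_s: 5.87
tool_pos: [0.4594, -0.2777, 0.2619]
ee_rot: [0.995, 0.097, 0.0, -0.0]
force: [-0.4, 0.3, 0.4]
width: 0.0852
gripper_force: 0.0
[ 0.45928729 -0.27790294  0.26201333] [ 1.10578063e+01 -2.00921009e-02 -1.79991523e+02] -16.70601597776613
neck [(array([ 31., 215., 113., 310.]), 0.97), (array([196., 287., 286., 349.]), 0.93), (array([310., 318., 364., 358.]), 0.61)]
neck_foot [(array([ 30., 216., 111., 307.]), 0.92), (array([230., 108., 293., 223.]), 0.75), (array([195., 285., 285., 345.]), 0.71)]
```

View pics/w2.png

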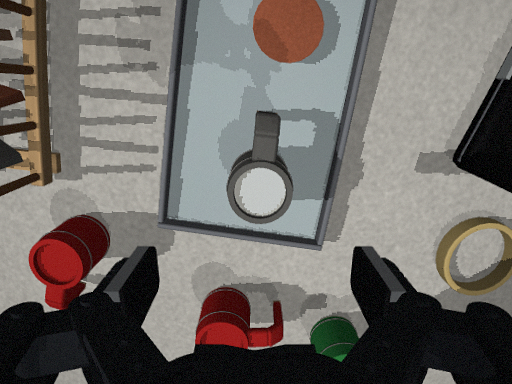

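The wrist view shows the grey neck with its white foam at about (262,191). Its strap handle points up to (267,112), the tray rim lies below it, and the red and green look-alikes are outside the tray.

```bash
cat >> h.py <<'E'
def neckpose(im,guess=(262,191),ztop=.077):
    hsv=cv2.cvtColor(im['pixels'],cv2.COLOR_BGR2HSV)
    m=((hsv[...,1]<25)&(hsv[...,2]>150)).astype(np.uint8)
    n,l,st,ce=cv2.connectedComponentsWithStats(m)
    i=min([i for i in range(1,n) if st[i,4]>600],key=lambda i:np.hypot(*(ce[i]-guess)))
    c=max(cv2.findContours((l==i).astype(np.uint8),0,1)[0],key=len)[:,0]
    P=np.array([onz(im,u,v,ztop) for u,v in cv2.convexHull(c)[:,0]])
    (x,y),r=cv2.minEnclosingCircle((P[:,:2]*1e4).astype(np.float32))
    print('foam',st[i],np.round([x/1e4,y/1e4,r/1e4],4)); return x/1e4,y/1e4
E
python3 - <<'E'
from h import *
w=snap('wrist');x,y=neckpose(w)
# handle: dark low-saturation strip mid-columns per row
g=cv2.cvtColor(w['pixels'],cv2.COLOR_BGR2GRAY)
for v in range(106,166,4):
    print(v,''.join('%4d'%k for k in g[v,244:296:2]))
print(np.degrees(env.read_state()['joints']).round(1))
E
```

```text
foam [ 234  167   51   48 1741] [ 0.4567 -0.2831  0.0203]
106  150 144 147 145 145 143 146 145 147 146 145 146 145 145 149 173 168 167 172 168 168 169 168 171 173 171
110  147 146 147 149 146 148 108  98  96 124 120 126 129 133 115 125 126 118 119 118 126 117 113 120 122 120
114  146 147 145 145 148 148  55  56  50  54  57  54  46  51  43  47  41 111 123 119 121 117 123 123 122 118
118  144 147 145 145 143 152  70  73  71  69  70  71  70  66  61  66  66  42 124 116 120 120 124 118 123 124
122  147 143 145 150 146 124  75  72  74  71  66  70  72  72  70  61  62  40 179 171 171 168 171 169 169 170
126  147 142 145 147 145  79  74  76  72  76  75  71  69  70  69  66  67  50 176 168 168 164 171 169 171 169
130  145 147 145 145 146  57  81  77  79  75  78  77  71  70  72  71  67  49 175 172 171 168 173 168 169 169
134  145 147 148 145 147  58  73  70  68  75  76  77  84  81  83  87  69  61 170 165 169 169 170 168 168 165
138  147 147 143 147 144  83  91  88  91  87  90  90  89  90  86  79  60 139 166 172 171 171 167 170 169 165
142  148 141 145 141 103  87  90  90  87  88  86  90  86  89  85  87  53 167 170 169 165 169 171 168 171 169
146  149 143 145 145  81  88  88  85  89  90  91  90  89  85  87  81  52 142 141 139 144 171 118 119 117 122
150  153 123  79  57  77  89  90  87  89  89  85  88  87  84  88  72  47 110 122 123 121 124 121 121 126 125
154   43  43  43  36  87  87  91  87  89  87  86  89  91  86  88  64  45  88 117 126 121 122 126 121 125 123
158   33  90  66  48  82  89  80  76  79  80  90  89  89  90  89  57  36  25  49  97 123 125 122 125 123 124
162   47  44  37  60  78  83  84  89  85  87  79  79  67  37  34  31  32  45  41  31  87 128 122 120 121 123
[ -2.1  35.8  50.2 104.5 -33.1  55.5 -16.8]
```

```bash
python3 - <<'E'
from h import *
w=snap('wrist');c=np.array(neckpose(w))
for u,v in((262.5,154),(263.8,142),(266.3,120)):
  for z in(.073,.067,.06):
    d=onz(w,u,v,z)[:2]-c;print(v,z,np.round(d*1000,1),np.degrees(np.arctan2(d[1],d[0])).round(1))
print(proj(w,[[c[0],c[1],.077]]))
for yaw in(2,5,8,11):
    a=np.radians(yaw);q=np.array([np.cos(a),np.sin(a)]);n=np.array([-q[1],q[0]])
    print(yaw,np.round(proj(w,[[*(c+q*r+n*k),z] for r,z in((.035,.0735),(.05,.072),(.0675,.055)) for k in(.01,-.01)])).tolist())
E
```

```text
foam [ 235  167   50   48 1725] [ 0.4567 -0.2832  0.0203]
154 0.073 [29.2  3.1] 6.0
154 0.067 [28.2  2.7] 5.5
154 0.06 [27.   2.3] 4.9
142 0.073 [38.7  3.9] 5.8
142 0.067 [37.9  3.6] 5.5
142 0.06 [36.9  3.2] 5.0
120 0.073 [55.6  5.4] 5.5
120 0.067 [55.2  5.1] 5.3
120 0.06 [54.7  4.8] 5.0
[[259.21986515 191.11924623]]
2 [[254.0, 145.0], [279.0, 149.0], [257.0, 126.0], [282.0, 130.0], [260.0, 102.0], [284.0, 106.0]]
5 [[251.0, 146.0], [277.0, 148.0], [253.0, 126.0], [279.0, 129.0], [256.0, 103.0], [280.0, 105.0]]
8 [[249.0, 146.0], [274.0, 148.0], [250.0, 127.0], [276.0, 128.0], [251.0, 103.0], [276.0, 104.0]]
11 [[246.0, 147.0], [272.0, 147.0], [246.0, 127.0], [272.0, 127.0], [247.0, 103.0], [271.0, 103.0]]
```

```bash
python3 -m jog '[[[0,0,5.4],[-3,5,10],-1],[[0,0,0],[0,0,20],-1],[[0,0,0],[0,0,20],-1],[[0,0,0],[0,0,20],-1],[[0,0,0],[0,0,20],-1],[[0,0,0],[0,0,20],-1],[[0,0,0],[0,0,0],-1],[[0,0,0],[0,0,0],-1]]'
python3 - <<'E'
from h import *
w=snap('wrist','w3.png');s=env.read_state();print(s['tool_pos'],Ro.from_quat(s['ee_rot']).as_euler('ZYX',degrees=True))
neckpose(w)
E
```

```text
time_s: 6.78
tool_pos: [0.4567, -0.2836, 0.1515]
ee_rot: [0.999, 0.048, -0.001, -0.0]
force: [0.3, -0.4, -0.5]
width: 0.0854
gripper_force: 0.0
[ 0.45718332 -0.2842125   0.15252356] [ 5.49153530e+00 -1.66533922e-02  1.79958058e+02]
foam [ 211  211   84   73 4818] [ 0.4579 -0.2832  0.0202]
```

View pics/w3.png

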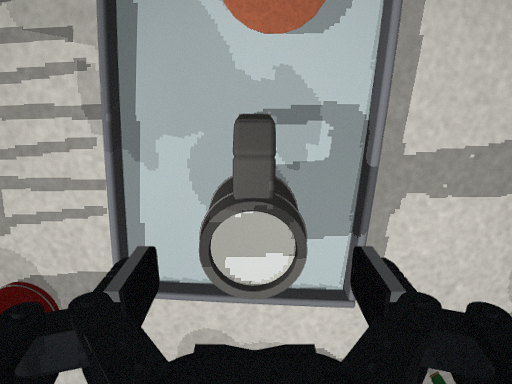

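The neck is squarely under the gripper: the handle strap is centred at column 254, parallel to tool x, and the foam is at about (253,247). I'll descend and grip.

```bash
python3 -m jog '[[[0,0,0],[0,-1,15],-1],[[0,0,0],[0,0,15],-1],[[0,0,0],[0,0,14],-1],[[0,0,0],[0,0,10],-1],[[0,0,0],[0,0,0],-1],[[0,0,0],[0,0,0],0],[[0,0,0],[0,0,0],0],[[0,0,0],[0,0,0],1],[[0,0,0],[0,0,0],1],[[0,0,0],[0,0,0],1],[[0,0,0],[0,0,0],1],[[0,0,0],[0,0,0],1]]' 40
python3 -m jog '[[[0,0,0],[0,0,0],1],[[0,0,0],[0,0,0],1],[[0,0,0],[0,0,0],1],[[0,0,0],[0,0,0],1]]'
```

```text
time_s: 7.83
tool_pos: [0.4574, -0.283, 0.0993]
ee_rot: [0.999, 0.048, 0.001, 0.0]
force: [-0.6, 1.7, 6.7]
width: 0.0537
gripper_force: 41.8
time_s: 8.17
tool_pos: [0.4574, -0.283, 0.0993]
ee_rot: [0.999, 0.048, 0.001, 0.0]
force: [-0.6, 0.5, 6.4]
width: 0.0542
gripper_force: 41.8
```

```bash
python3 -m jog '[[[0,0,0],[0,0,-5],1],[[0,0,0],[0,0,-10],1],[[0,0,0],[0,0,-20],1],[[0,0,0],[0,0,-25],1],[[0,0,0],[0,0,-25],1],[[0,0,0],[0,0,-25],1],[[0,0,0],[0,0,-25],1],[[0,0,0],[0,0,-25],1],[[0,0,0],[0,0,-25],1],[[0,0,0],[0,0,-20],1],[[0,0,0],[0,0,0],1],[[0,0,0],[0,0,0],1]]'
python3 - <<'E'
from h import *
w=snap('wrist','w4.png');s=env.read_state();print(s['tool_pos'],Ro.from_quat(s['ee_rot']).as_euler('ZYX',degrees=True),s['force'],np.degrees(s['joints']).round(1))
t=s['tool_pos']
g=cv2.resize(w['pixels'],None,fx=1.5,fy=1.5);cv2.imwrite('pics/w4b.png',g)
for h in(-.022,-.0197):print(np.round(np.array(neckpose(w,(254,280),t[2]+h))-t[:2],4))
E
```

```text
time_s: 9.17
tool_pos: [0.4568, -0.2827, 0.3038]
ee_rot: [0.999, 0.048, 0.001, 0.0]
force: [-0.2, -0.1, -3.7]
width: 0.054
gripper_force: 42.9
[ 0.45648098 -0.28199991  0.30247733] [ 5.49685622e+00  3.60017569e-02 -1.79921489e+02] [-0.2326635   1.04338349 -2.9866064 ] [ -4.   33.9  54.1 101.5 -31.1  61.  -23.2]
foam [ 195  304  110   46 3338] [ 0.453  -0.2822  0.019 ]
[-0.0035 -0.0002]
foam [ 195  304  110   46 3338] [ 0.4549 -0.2821  0.0185]
[-0.0016 -0.0001]
```

View pics/w4b.png

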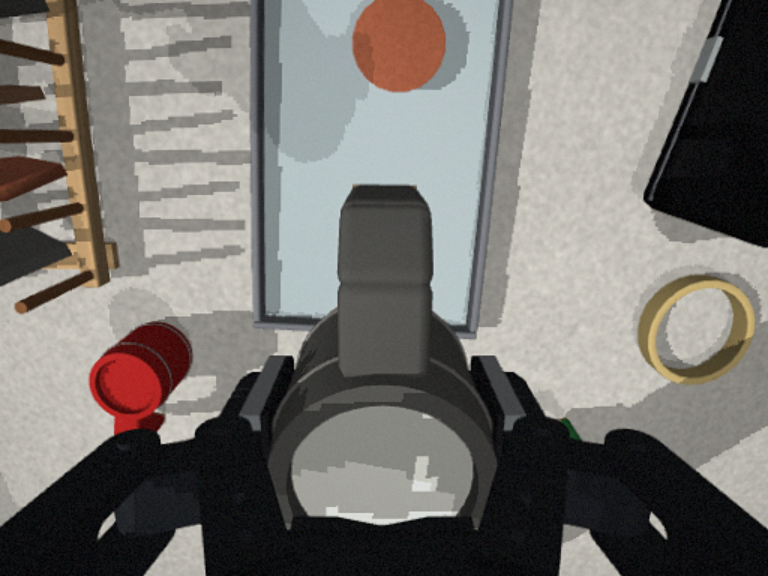

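The neck is held upright and centred between the fingers, with the handle straight up the picture and the foam at about (255,313) in original pixels. I'll turn over the tray, well above everything.

```bash
python3 -m jog '[[[0,0,-7],[0,0,0],1],[[0,0,-7],[0,0,0],1],[[0,0,-7],[0,0,0],1],[[0,0,-7],[0,0,0],1],[[0,0,-7],[0,0,0],1],[[0,0,-7],[0,0,0],1],[[0,0,-7],[0,0,0],1],[[0,0,-7],[0,0,0],1],[[0,0,-7],[0,0,0],1],[[0,0,-7],[0,0,0],1],[[0,0,-7],[0,0,0],1],[[0,0,0],[0,0,0],1]]'
python3 -m jog '[[[0,0,-7],[0,0,0],1],[[0,0,-7],[0,0,0],1],[[0,0,-7],[0,0,0],1],[[0,0,-7],[0,0,0],1],[[0,0,-7],[0,0,0],1],[[0,0,-7],[0,0,0],1],[[0,0,-7],[0,0,0],1],[[0,0,-7],[0,0,0],1],[[0,0,-7],[0,0,0],1],[[0,0,-7],[0,0,0],1],[[0,0,-7],[0,0,0],1],[[0,0,0],[0,0,0],1]]'
python3 - <<'E'
from h import *
s=env.read_state();print(s['tool_pos'],Ro.from_quat(s['ee_rot']).as_euler('ZYX',degrees=True),np.degrees(s['joints']).round(1))
x=Ro.from_quat(s['ee_rot']).as_matrix()
print(x.T@(np.array([.623,.367,.34])-s['tool_pos']))
E
```

```text
time_s: 10.22
tool_pos: [0.456, -0.2821, 0.3012]
ee_rot: [0.751, 0.66, -0.0, -0.002]
force: [-0.8, -0.1, -2.6]
width: 0.0538
gripper_force: 42.9
time_s: 11.22
tool_pos: [0.4562, -0.2825, 0.3015]
ee_rot: [0.179, 0.984, 0.001, -0.002]
force: [0.0, -0.7, -2.0]
width: 0.0539
gripper_force: 42.9
[ 0.45616665 -0.28250401  0.30153263] [159.41828756  -0.18478466 179.95448872] [ 22.   25.6  10.9 100.8  -5.8  54.4 104.7]
[ 0.07226751  0.66672656 -0.03770492]
```

```bash
python3 -m jog '[[[0,0,0],[2,15,-4],1],[[0,0,0],[3.5,28,-4],1],[[0,0,0],[3.5,34,-4],1],[[0,0,0],[3.5,34,-4],1],[[0,0,0],[3.5,34,-4],1],[[0,0,0],[3.5,34,-4],1],[[0,0,0],[3.5,34,-4],1],[[0,0,0],[3.5,34,-4],1],[[0,0,0],[3.5,34,-4],1],[[0,0,0],[3.5,34,-2],1],[[0,0,0],[3.5,34,0],1],[[0,0,0],[3.5,34,0],1]]'
python3 -m jog '[[[0,0,0],[3.5,34,0],1],[[0,0,0],[3.5,34,0],1],[[0,0,0],[3.5,34,0],1],[[0,0,0],[3.5,34,0],1],[[0,0,0],[3.5,34,0],1],[[0,0,0],[3.5,34,0],1],[[0,0,0],[4,34,0],1],[[0,0,0],[4,30,0],1],[[0,0,0],[2,15,0],1],[[0,0,-7],[0,0,0],1],[[0,0,-7],[0,0,0],1],[[0,0,-7],[0,0,0],1]]'
python3 -m jog '[[[0,0,-7],[0,0,0],1],[[0,0,-7],[0,0,0],1],[[0,0,-7],[0,0,0],1],[[0,0,-6],[0,0,0],1],[[0,0,-6],[0,0,0],1],[[0,0,-6],[0,0,0],1],[[0,0,0],[0,0,0],1],[[0,0,0],[0,0,0],1],[[0,0,0],[0,0,0],1]]'
python3 - <<'E'
from h import *
w=snap('wrist','w5.png');s=env.read_state();print(s['tool_pos'],Ro.from_quat(s['ee_rot']).as_euler('ZYX',degrees=True),np.degrees(s['joints']).round(1))
print(proj(w,[[.5466,.3028,.187],[.5023,.2657,.1885]]))
E
```

```text
time_s: 12.22
tool_pos: [0.5529, 0.0918, 0.3401]
ee_rot: [0.181, 0.984, -0.0, -0.001]
force: [-0.5, -0.1, -2.7]
width: 0.0536
gripper_force: 42.9
time_s: 13.22
tool_pos: [0.6227, 0.3667, 0.3384]
ee_rot: [-0.005, 1.0, -0.001, -0.002]
force: [-0.0, 0.2, -2.2]
width: 0.054
gripper_force: 43.0
time_s: 13.97
tool_pos: [0.6231, 0.3661, 0.3398]
ee_rot: [-0.336, 0.942, -0.0, -0.001]
force: [0.2, -1.1, -1.5]
width: 0.0539
gripper_force: 43.0
[0.62314182 0.3661572  0.34015495] [-1.40693081e+02 -7.94979715e-02 -1.79993742e+02] [-28.2  41.5  -8.7  63.4   6.   75.6  93.1]
[[254.18251277  50.10431406]
 [252.97626057 -52.27304522]]
```

View pics/w5.png

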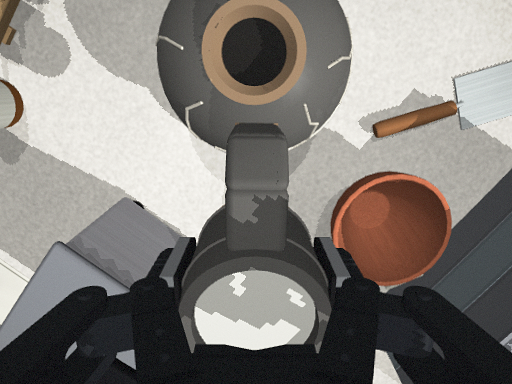

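The picture shows the break ring complete at about (254.5,51), matching the predicted (254,50). The held neck's foam is centred at column 255 and its handle at columns 256–258, so it is still aligned.

```bash
python3 - <<'E'
from h import *
w=snap('wrist');s=env.read_state();R=Ro.from_quat(s['ee_rot']).as_matrix();t=s['tool_pos']
r,_=jugpose(w,(254,51),(252,-40))
T=lambda p:(R.T@(np.array(p)-t)*1000).round(1)
print('jug in tool',T([r[0],r[1],.181]),'prev',T([.5466,.3028,.181]))
# neck: foam plane 22.3 mm below TCP
z=t[2]-.0223
for n,u,v in(('foamL',194,316),('foamR',316.5,316),('foamTop',255,270)):print(n,T(onz(w,u,v,z)))
for n,u,v,h in(('strap near',256.5,230,.0258),('strap far',258,140,.028)):print(n,T(onz(w,u,v,t[2]-h)))
E
```

```text
jug [0.5475 0.303  0.0324] stub [0.5467 0.3023 0.1885] [ 202    0  104  105 5441] d 0.0010363312616729604 yaw -137.19219399934275
jug in tool [ 98.4  -0.9 159.5] prev [ 99.3  -0.5 159.5]
foamL [  3.2 -20.1  22.3]
foamR [ 3.2 19.8 22.3]
foamTop [20.3 -0.2 22.3]
strap near [32.1  0.2 25.8]
strap far [59.5  0.7 28.1]
```

```bash
python3 -m jog '[[[0,0,0],[15,-0.8,0],1],[[0,0,0],[25,0,0],1],[[0,0,0],[25,0,0],1],[[0,0,0],[20,0,0],1],[[0,0,0],[13.5,0,0],1],[[0,0,0],[0,0,10],1],[[0,0,0],[0,0,15],1],[[0,0,0],[0,0,15],1],[[0,0,0],[0,0,10],1],[[0,0,0],[0,0,6],1],[[0,0,0],[0,0,0],1],[[0,0,0],[0,0,0],1]]'
python3 - <<'E'
from h import *
w=snap('wrist','w6.png');s=env.read_state();R=Ro.from_quat(s['ee_rot']).as_matrix();t=s['tool_pos'];print(t,s['force'])
print((R.T@(np.array([.547,.3029,.181])-t)*1000).round(1),R[2].round(4))
u=onz(w,256,60,.0);print(proj(w,[[.5023,.2657,.1885]]))
E
```

```text
time_s: 15.07
tool_pos: [0.5481, 0.3032, 0.2848]
ee_rot: [-0.338, 0.941, 0.0, 0.0]
force: [0.6, -0.9, -2.8]
width: 0.0538
gripper_force: 43.0
[0.54826567 0.3033517  0.28541367] [-0.20856041  0.3837812  -2.26609384]
[  1.4   0.5 104.4] [-1.4e-03 -1.0e-04 -1.0e+00]
[[255.54609454 121.51081211]]
```

View pics/w6.png

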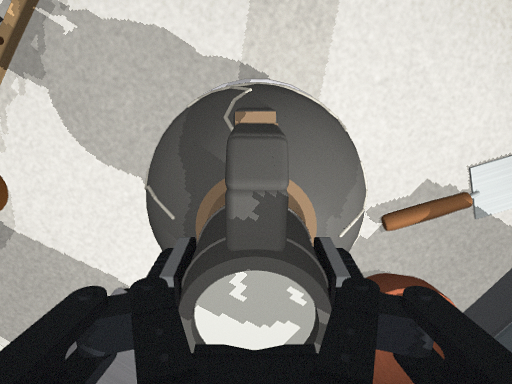

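The stub is visible at about (256,115) directly beyond the handle end (column 257), and the break ring is symmetric about column 256. Everything is lined up, so I'll lower gently.

```bash
python3 -m jog '[[[0,0,0],[0.8,0.2,4],1],[[0,0,0],[0,0,4],1],[[0,0,0],[0,0,2],1],[[0,0,0],[0,0,1],1],[[0,0,0],[0,0,1],1],[[0,0,0],[0,0,0],1],[[0,0,0],[0,0,0],1]]'; python3 -m jog '[[[0,0,0],[0,0,1],1],[[0,0,0],[0,0,1],1],[[0,0,0],[0,0,0],1]]'
```

```text
time_s: 15.7
tool_pos: [0.5471, 0.3026, 0.2729]
ee_rot: [-0.338, 0.941, -0.0, 0.0]
force: [0.1, 0.2, -2.4]
width: 0.0537
gripper_force: 43.0
time_s: 15.95
tool_pos: [0.5472, 0.3027, 0.2716]
ee_rot: [-0.338, 0.941, 0.0, 0.0]
force: [-1.1, -0.3, 1.9]
width: 0.0537
gripper_force: 43.3
```

```bash
python3 -m jog '[[[0,0,0],[0,0,1],1],[[0,0,0],[0,0,0],1],[[0,0,0],[0,0,0],1]]'; python3 - <<'E'
from h import *
s=env.read_state();R=Ro.from_quat(s['ee_rot']).as_matrix();print(s['tool_pos'],'F tool',R.T@s['force'],'M',s['wrist_torque'])
E
```

```text
time_s: 16.2
tool_pos: [0.5472, 0.3027, 0.2715]
ee_rot: [-0.338, 0.941, 0.0, 0.001]
force: [-2.1, 0.1, 4.5]
width: 0.0535
gripper_force: 43.6
[0.5471718  0.30267188 0.27149252] F tool [ 1.56097741  1.42685001 -4.54257367] M [-0.27107044  0.33673108 -0.01456574]
```

```bash
cat > q.py <<'E'
from h import *
f=[];z=[]
for i in range(3):
    if i: snap('top')
    s=env.read_state();R=Ro.from_quat(s['ee_rot']).as_matrix();f.append(R.T@s['force']);z.append(s['tool_pos'])
print(np.mean(z,0).round(4),'F tool',np.mean(f,0).round(2))
E
python3 -m jog '[[[0,0,0],[1,0.5,0.5],1],[[0,0,0],[0,0,0],1],[[0,0,0],[0,0,0],1]]'; python3 q.py
```

```text
time_s: 16.45
tool_pos: [0.5465, 0.3024, 0.2709]
ee_rot: [-0.338, 0.941, 0.0, 0.001]
force: [-1.2, -1.2, 6.4]
width: 0.0541
gripper_force: 43.6
[0.5465 0.3024 0.271 ] F tool [ 2.23 -0.38 -6.11]
```

```bash
python3 -m jog '[[[0,0,0],[1,0,0.5],1],[[0,0,0],[0,0,0],1],[[0,0,0],[0,0,0],1]]'; python3 q.py;  python3 -m jog '[[[0,0,0],[0.7,0,0.5],1],[[0,0,0],[0,0,0],1],[[0,0,0],[0,0,0],1]]'; python3 q.py
```

```text
time_s: 16.8
tool_pos: [0.5456, 0.3019, 0.2699]
ee_rot: [-0.338, 0.941, 0.0, 0.001]
force: [-1.1, -0.9, 6.4]
width: 0.0538
gripper_force: 43.6
[0.5456 0.302  0.2699] F tool [ 1.29  0.25 -5.78]
time_s: 17.15
tool_pos: [0.5452, 0.3017, 0.2696]
ee_rot: [-0.338, 0.941, 0.0, 0.001]
force: [-1.4, -1.3, 5.9]
width: 0.054
gripper_force: 43.6
[0.5452 0.3017 0.2696] F tool [ 1.32  0.01 -6.15]
```

```bash
python3 -m jog '[[[0,0,0],[0.7,0,0.5],1],[[0,0,0],[0,0,0],1],[[0,0,0],[0,0,0],1]]'; python3 q.py;  python3 -m jog '[[[0,0,0],[0,0,2],1],[[0,0,0],[0,0,1],1],[[0,0,0],[0,0,0],1]]'; python3 q.py
```

```text
time_s: 17.5
tool_pos: [0.545, 0.3016, 0.2695]
ee_rot: [-0.338, 0.941, 0.001, 0.002]
force: [-1.3, -1.0, 6.2]
width: 0.0542
gripper_force: 43.7
[0.545  0.3016 0.2694] F tool [ 0.47 -0.05 -6.36]
time_s: 17.85
tool_pos: [0.545, 0.3017, 0.2693]
ee_rot: [-0.338, 0.941, 0.001, 0.003]
force: [-5.0, -3.4, 17.5]
width: 0.0539
gripper_force: 44.5
[0.545  0.3017 0.2693] F tool [  5.12   0.78 -17.5 ]
```

```bash
python3 -m jog '[[[0,0,0],[0,0,-2],1],[[0,0,0],[0,0,-2],1],[[0,0,0],[0,0,-2],1],[[0,0,0],[0,0,-3],1],[[0,0,0],[0,0,-3],1],[[0,0,0],[0,0,-2.5],1],[[0,0,0],[0,0,-1],1],[[0,0,0],[0,0,0],1],[[0,0,0],[0,0,0],1],[[0,0,0],[0,0,0],1],[[0,0,0],[0,0,0],1]]'; python3 q.py
python3 - <<'E'
from h import *
w=snap('wrist');cv2.imwrite('pics/w7.png',w['pixels'])
for r in env.look_for('jug','wrist')[:1]:print(r)
E
```

```text
time_s: 18.87
tool_pos: [0.544, 0.3007, 0.2802]
ee_rot: [-0.338, 0.941, -0.0, -0.0]
force: [1.2, -0.4, -3.0]
width: 0.0541
gripper_force: 43.0
[0.544  0.3007 0.2802] F tool [-0.49 -0.72  3.15]
{'extent': [141.7, 85.2, 371.5, 253.7], 'confidence': 0.91}
```

View pics/w7.png

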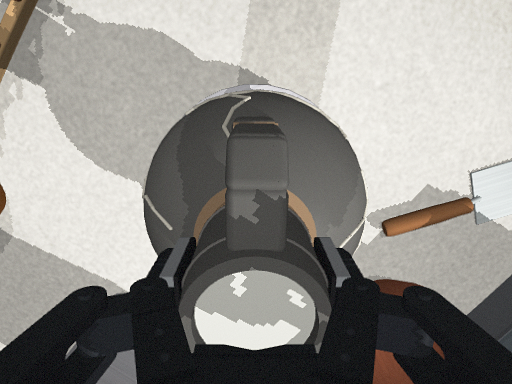

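The handle is over the stub, which just shows at (256,122), and there is a clear gap at the break. The jug stands as before. The lateral spring-back was about 1.4 mm, so I'll take that out, settle and hand in.

```bash
python3 -m jog '[[[0,0,0],[-1.2,0,0],1],[[0,0,0],[0,0,0],1],[[0,0,0],[0,0,0],1],[[0,0,0],[0,0,0],1],[[0,0,0],[0,0,0],1],[[0,0,0],[0,0,0],1],[[0,0,0],[0,0,0],1],[[0,0,0],[0,0,0],1]]'; python3 q.py; python3 -c "
from bench import env
print(env.close_job())"
```

```text
time_s: 19.73
tool_pos: [0.545, 0.3015, 0.2804]
ee_rot: [-0.338, 0.941, -0.0, -0.0]
force: [0.0, 0.3, -2.5]
width: 0.054
gripper_force: 43.0
[0.545  0.3015 0.2804] F tool [-0.39  0.65  2.63]
the job is handed in; nothing more can be done
None
```

I dry-fitted the neck fully home in the break, pressing with about 20 N at most, and handed the job in with it held still, upright and lined up about 11 mm above its seat; the hand-in gave no verdict.

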